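Build up a toroidal transformer on its stud

ROBOT

A 7-joint arm with a two-finger parallel gripper is mounted at the origin on a cart in front of the work surface, level with it; the furniture and walls round the work are solid. World frame = base frame: x ahead of the robot, y to its left, z up, the work surface at z = 0. Lengths are in m, angles in rad, forces in N, time in s.
With the tool pointing down it reaches from about 0.425 to 0.875 m from the base axis. Payload 4.7 kg.
Tool frame: the origin (TCP) lies midway between the tips of the shut fingers; the grasp point (between the pads) lies env.tcp_to_grasp behind it (env.tcp_to_grasp is the distance from the TCP to the grasp point, in m); z points along the fingers, y is the line along which they close (so a half turn about z gives the same grasp; the last joint's range is limited). The gripper opens to 87 mm and grips with 3 to 60 N. Pads are 19 mm wide; open, the fingers measure 117 mm over their backs; the gripper's body (75 mm by 190 mm) begins 51 mm behind the grasp point.
Start: joints at [1.299, 0.321, -0.07, 1.45, 0.023, 1.371, -0.057], TCP at [0.183, -0.624, 0.223] pointing down, gripper open.
Joint ranges: [-2.86, 2.86], [-0.3, 2.09], [-1.38, 1.24], [0.06, 2.45], [-1.56, 4.7], [0.09, 2.05], [-2.69, 2.69]. Speed limits (rad/s): [2.57, 2.57, 3.14, 3.14, 3.14, 3.14, 3.14].

INTERFACE

Orientations are given as a unit quaternion [x, y, z, w].
In Python, from workcell import env, viewer gives the robot as it stands.
- The arm moves only by the tool send_rows, never from a script. Its argument "plan" is a list of rows, each a list of 7 numbers: the shift along the world's x, y, z normalised to -1 to 1, where 1 is 40 mm, then the turn, a rotation vector about the world's x, y, z normalised to -1 to 1, where 1 is 4 degrees, then the closure, from -1 (fully open) to 1 (shut). In form: [[x, y, z, wx, wy, wz, jaw], ...]. A call has 1 to 12 rows; each row shifts and turns the commanded pose from where the row before left it; what a row does not reach is not made up. A row lasts 1/12 s, in which the tool goes at most 41.7 mm and 7.16 degrees, less where a joint would pass 70% of its speed; a pose out of reach is approached as far as the arm can. A call with a number of a shift or a turn outside -1 to 1 is refused whole. A call with a gripper value outside its range is refused whole. The fingers move at their own pace and stop on an object; "newtons" is the grip in N (left out, the last holds). Time passes only in rows, so rows that do not move let the fingers close. It gives the time, the measured TCP pose, the force, the opening and the grip force at its end, in the units of the state.
- env.get_obs(): the state, without advancing time (a new reading comes with each control period).
- viewer.camera(name): name is "side" or "top" or "wrist"; returns a dict with "pixels" (420x560x3 uint8, red, green, blue), "intrinsics" (3x3 intrinsics, pixels), "distortion" ([k1, k2, p1, p2, k3] as OpenCV has them; the pictures are not rectified), "R" (3x3) and "t" (3): a world point X has camera coordinates R X + t. Camera axes: x right, y down, z forward; pixel columns grow to the right and rows downward; lengths in m; the calibration is good to about 2 mm. A picture is of the moment at which its call begins. There is no depth.
- env.finish_job(): hands the job in; it is judged then, once.
Trained networks look in a picture, given as the dict that the camera call returned (one of the last four; its "shot" number tells which), for a name from the list of things; names that differ only in an ending like _2 or _b are one class to them, and where a whole thing is asked for, a point or a joint stands for the part that bears it (a point fixed in the world has none). Each returns a list of dicts, best first, with "conf" (0 to 1); they miss things now and then, are a little off and sometimes report something else, mostly with a low value. They report only what shows in the picture. A call takes as long as a camera call. They do not tell look-alikes from the thing itself.
- viewer.silhouettes(picture, name): "pixels" (420x560 bool, what is visible of it) and "point" ([column, row] as shares, 0 to 1, of the picture: columns of its width, rows of its height, amid what is visible of it).
- viewer.place_of(picture, name): "point" ([column, row] as shares, 0 to 1, of the picture: columns of its width, rows of its height: a listed point, or the origin of a listed thing).
The state is a dict: "time_s": time; "q": joint angles; "qd": joint speeds; "effort": joint torques, N m; "eef_pos": TCP position; "ee_rot": TCP orientation; "contact_force": force on the tool from outside, world axes, zero at the start; "wrist_torque": the same for the moment, N m; "opening": finger opening in m; "gripper_force": force on a finger pad.
Only numpy, scipy, OpenCV 4.12 (cv2) and the standard library are available. Lean on these libraries where they do the work, as an engineer would, in place of code of your own. Each camera call takes 0.05 s, during which the arm holds its last target. There are 200 camera calls.

TASK

Mount the toroidal transformer on the base with the long stud: thread onto the stud, from the bottom up, the large rubber pad, the transformer, the small rubber pad and last the steel clamp plate with its collar up, so that all four lie flat on one another. Leave the other base empty, and leave the roll of tape, the jar and the reel standing where they are.

Things in the scene. Friction and masses are not known exactly. Their poses are not given: they have to be found in the camera images.
- base_long: the mounting base to use: square aluminium plate 110 x 110 x 6 mm, fixed to the table, with a long upright steel stud (10 mm diameter, tapered to 4 mm over its last 5 mm) in its middle. The stud's tip is 64 mm above the table, 58 mm above the plate. Origin: underside of the plate, on the stud's axis; z up.
- base_short: a second mounting base that is not used: the same fixed 110 x 110 x 6 mm plate, but with a short thick stud (18 mm diameter, tip 22 mm above the table). Origin: underside of the plate, on the stud's axis; z up.
- pad_large: large black rubber pad: flat ring, 66 mm outer diameter, 20 mm hole, 8 mm thick, about 40 g, lying flat. Origin: centre of its underside, on the ring's axis; z points up.
- pad_small: small black rubber pad: flat ring, 46 mm outer diameter, 20 mm hole, 8 mm thick, about 25 g, lying flat. Origin: centre of its underside, on the ring's axis; z points up.
- toroid: toroidal transformer: thick copper-wound ring, 60 mm outer diameter, 24 mm hole, 24 mm high, about 0.4 kg, lying flat. Origin: centre of its underside, on the ring's axis; z points up.
- clamp_plate: round steel clamp plate: 54 mm outer diameter, 6 mm thick disc with a raised collar (27 mm diameter, 4 mm higher, so 10 mm in all) round its 16 mm hole, about 0.1 kg, lying flat with the collar up. Origin: centre of its underside, on the ring's axis; z points up.
- tape_green: bystander: roll of green tape, 58 mm diameter, 18 mm high, loose, lying flat. Origin: centre of its underside.
- fuse_jar: bystander: small jar with a black cap, 40 mm diameter, 50 mm high, loose, standing. Origin: centre of its underside.
- solder_reel: bystander: small white reel of solder wire, 43 mm diameter, 36 mm high, loose, standing on a flange. Origin: centre of its underside.
Not all that is in view belongs to the job. What is shaped like the pad_large but orange or red is not meant.

How it is judged:
By the outcome, as a careful person would: the job done as asked, in the order asked, and still so for the second after the job is handed in, with the robot touching nothing.
It also fails if it takes over 99 s, if anything falls off the work surface, if the arm or the gripper's body presses on something with over 40 N, if the wrist force passes 120 N, or if a joint passes its speed limit or range.

## Working session

There is one attempt and no reset: what is moved stays moved. The work goes in short steps, Python scripts to look and compute and a tool call to move; the robot and the scene stay as the last step left them, time stands still between calls to the robot, and variables do not carry over. Pictures are saved under pics/ and viewed, at most 14 in all, crops included, and the job is handed in when it is done.

Besides the shell and the picture viewer there is one more tool, called after "Emit:" as name(argument=value, ...) on one line, values as JSON. send_rows: Moves the arm, as the interface text tells. Its arguments: {"type":"object","properties":{"plan":{"type":"array"},"newtons":{"type":"number"}},"required":["plan"]}

```bash
ls; mkdir -p pics; cat > h.py <<'E'
import numpy as np, cv2
from workcell import env, viewer
def ray(c,uv):
    p=cv2.undistortPoints(np.array([[uv]],float),np.array(c["intrinsics"],float),np.array(c["distortion"],float))[0,0]
    R=np.array(c["R"]);t=np.array(c["t"]);d=R.T@np.array([p[0],p[1],1]);return -R.T@t,d
def at(c,uv,z):
    o,d=ray(c,uv);return o+d*(z-o[2])/d[2]
def proj(c,X):
    return cv2.projectPoints(np.array(X,float).reshape(-1,3),cv2.Rodrigues(np.array(c["R"],float))[0],np.array(c["t"],float),np.array(c["intrinsics"],float),np.array(c["distortion"],float))[0][:,0]
def save(c,n): cv2.imwrite("pics/"+n,np.ascontiguousarray(c["pixels"][:,:,::-1]))
E
python3 - <<'E'
from h import *
o=env.get_obs();print(o,env.tcp_to_grasp)
N=["base_long","base_short","pad_large","pad_small","toroid","clamp_plate","tape_green","fuse_jar","solder_reel"]
for cn in ["top","side"]:
    c=viewer.camera(cn);save(c,cn+"0.png")
    print(cn,np.round(-np.array(c["R"]).T@c["t"],3))
    for n in N:
        for d in viewer.place_of(c,n)[:3]:
            uv=np.array(d["point"])*[560,420];print(n,round(d["conf"],2),uv.round(1),at(c,uv,0).round(4))
E
```

```text
pics
{'time_s': 0.0, 'q': array([ 1.29908059,  0.32185861, -0.07006774,  1.45165839,  0.02261635,
        1.37081143, -0.0568899 ]), 'qd': array([ 0.00024307,  0.00047832, -0.00043577, -0.00010502,  0.00019765,
       -0.00022939, -0.00067607]), 'effort': array([ 3.11517142e-04, -4.91301048e+01, -4.04193308e-01, -3.12530279e+01,
       -6.42041839e-02,  4.36402566e-02,  1.88971903e-04]), 'eef_pos': array([ 0.18304125, -0.62311928,  0.22144661]), 'ee_rot': array([ 9.89803613e-01,  1.42435452e-01, -1.97592070e-04, -9.54285477e-04]), 'contact_force': array([-0.00168679,  0.09828637,  0.53265934]), 'wrist_torque': array([0.07560672, 0.05480219, 0.00530273]), 'gripper_force': 0.0, 'opening': 0.08677704492828613} 0.0187
top [ 0.455 -0.028  1.372]
base_long 0.62 [293.1 203.3] [ 0.5995 -0.0692  0.    ]
base_short 0.83 [206.9 204.9] [0.5926 0.181  0.    ]
pad_large 0.91 [376.7 216.4] [ 0.5632 -0.3125  0.    ]
pad_large 0.76 [332.8 216.5] [ 0.5618 -0.1847  0.    ]
pad_large 0.69 [311.3 262.7] [ 0.4279 -0.1226  0.    ]
pad_small 0.55 [224.1 262.8] [0.4258 0.1282 0.    ]
toroid 0.75 [357.5 255.5
[... 263 characters left out ...]
4] [ 0.4509 -0.0063  0.    ]
solder_reel 0.7 [149.3 212.8] [0.5682 0.3476 0.    ]
side [0.243 1.075 0.586]
base_long 0.73 [287.3 220.6] [ 0.5905 -0.0661  0.    ]
base_short 0.56 [259.  259.6] [0.5969 0.1746 0.    ]
pad_large 0.63 [313.7 192.1] [ 0.5641 -0.3107  0.    ]
pad_large 0.57 [308.1 202.8] [ 0.5607 -0.2139  0.    ]
pad_large 0.56 [342.8 214.6] [ 0.432  -0.1506  0.    ]
pad_small 0.43 [326.3 254.7] [0.4319 0.1053 0.    ]
toroid 0.57 [346.3 198.5] [ 0.4423 -0.2815  0.    ]
clamp_plate 0.61 [350.1 182.5] [ 0.4532 -0.4355  0.    ]
tape_green 0.61 [313.9 285.5] [0.4313 0.2519 0.    ]
tape_green 0.46 [327.2 252.5] [0.4319 0.0935 0.    ]
fuse_jar 0.62 [333.1 231.2] [ 0.4401 -0.0315  0.    ]
```

```bash
python3 - <<'E'
import cv2
a=cv2.imread("pics/top0.png")[160:310,120:440];cv2.imwrite("pics/top0c.png",cv2.resize(a,(800,375),interpolation=2))
a=cv2.imread("pics/side0.png")[150:330,230:430];cv2.imwrite("pics/side0c.png",cv2.resize(a,(660,594),interpolation=2))
E
```

```text
(no output)
```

View pics/top0c.png

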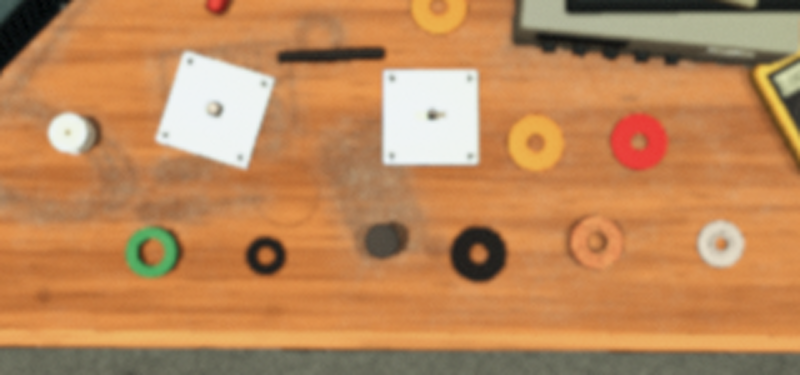

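View pics/side0c.png

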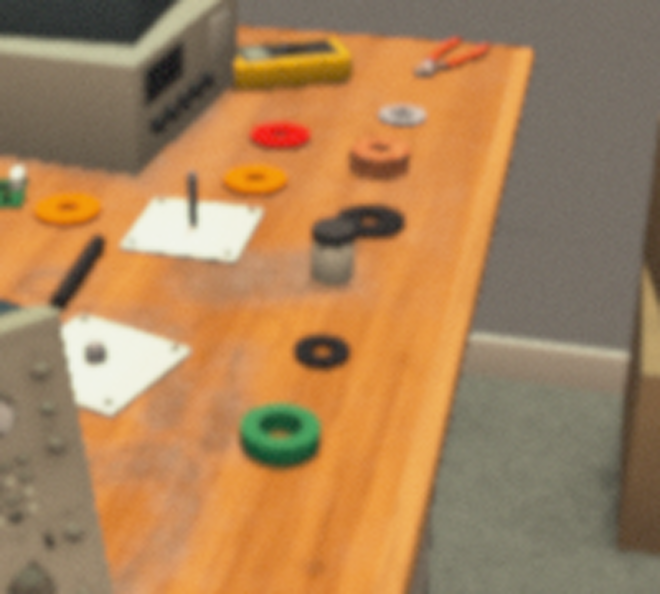

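The top crop shows, left to right: white reel (70,133), short-stud base (214,108), tape (152,252), small black pad (266,256), jar (385,240), large black pad (478,253), long-stud base (431,117), toroid (597,242) and clamp plate (721,244). The orange and red rings are decoys. The side view agrees with this.

```bash
cat >> h.py <<'E'
from scipy.optimize import least_squares
D={"pad_large":(.033,.008),"pad_small":(.023,.008),"toroid":(.03,.024),"clamp_plate":(.027,.006)}
A=np.linspace(0,2*np.pi,90)
def ringhull(c,x,y,r,h,z0=0):
    P=[[x+r*np.cos(a),y+r*np.sin(a),z0+z] for z in(0,h) for a in A]
    return cv2.convexHull(proj(c,P).astype(np.float32))
def cen(p):
    m=cv2.moments(p);return np.array([m["m10"],m["m01"]])/m["m00"]
def locate(c,n,g,z0=0,tol=.03):
    "centre (x,y) whose projected cylinder matches the visible silhouette near guess g"
    r,h=D[n];best=None
    for d in viewer.silhouettes(c,n):
        ys,xs=np.nonzero(d["pixels"])
        if len(xs)<20: continue
        hu=cv2.convexHull(np.stack([xs,ys],1).astype(np.float32));u=cen(hu)
        s=least_squares(lambda p:cen(ringhull(c,*p,r,h,z0))-u,g,x_scale=.01)
        if np.hypot(*(s.x-g))<tol: return s.x.round(4),round(d["conf"],2),round(cv2.contourArea(hu)/cv2.contourArea(ringhull(c,*s.x,r,h,z0)),2)
E
python3 - <<'E'
from h import *
G={"pad_large":(.43,-.123),"pad_small":(.428,.125),"toroid":(.445,-.26),"clamp_plate":(.454,-.402)}
for cn in ["top","side"]:
    c=viewer.camera(cn)
    for n,g in G.items(): print(cn,n,locate(c,n,g,tol=.05))
    for n in["base_long"]:
        for d in viewer.silhouettes(c,n)[:1]:
            m=d["pixels"].astype(np.uint8); m=cv2.morphologyEx(m,cv2.MORPH_OPEN,np.ones((9,9)))
            ys,xs=np.nonzero(m);u=cen(cv2.convexHull(np.stack([xs,ys],1).astype(np.float32)));print(n,d["conf"],u,at(c,u,.005).round(4))
c=viewer.camera("wrist");o=env.get_obs()
from scipy.spatial.transform import Rotation as Ro
R=Ro.from_quat(o["ee_rot"]).as_matrix();print(R.round(3))
C=-np.array(c["R"]).T@c["t"];print("cam in tool",R.T@(C-o["eef_pos"]),(np.array(c["R"])@R).round(3),c["intrinsics"])
E
```

```text
top pad_large (array([ 0.4336, -0.1221]), 0.87, 0.97)
top pad_small (array([0.4286, 0.1218]), 0.69, 1.03)
top toroid (array([ 0.4483, -0.2553]), 0.69, 0.88)
top clamp_plate (array([ 0.4477, -0.4007]), 0.51, 0.82)
base_long 0.58 [292.61018448 205.8941117 ] [ 0.5913 -0.0677  0.005 ]
side pad_large (array([ 0.428 , -0.1264]), 0.71, 0.67)
side pad_small (array([0.4272, 0.1203]), 0.59, 0.74)
side toroid (array([ 0.4455, -0.2578]), 0.45, 0.87)
side clamp_plate (array([ 0.4447, -0.405 ]), 0.44, 0.68)
base_long 0.9 [287.34624413 219.28638498] [ 0.5899 -0.0651  0.005 ]
[[ 0.959  0.282 -0.   ]
 [ 0.282 -0.959 -0.   ]
 [-0.     0.    -1.   ]]
cam in tool [ 7.26140452e-02  1.51858899e-04 -1.62727201e-01] [[ 0.     1.     0.001]
 [-0.964  0.001 -0.266]
 [-0.266 -0.001  0.964]] [[315.62071699   0.         278.74766403]
 [  0.         315.62071699 204.84454256]
 [  0.           0.           1.        ]]
```

Emit:
send_rows(plan=[[0.5,0.84,0,0,0,-0.273,-1],[0.5,0.84,0,0,0,-0.273,-1],[0.5,0.84,0,0,0,-0.273,-1],[0.5,0.84,0,0,0,-0.273,-1],[0.5,0.84,0,0,0,-0.273,-1],[0.5,0.84,0,0,0,-0.273,-1],[0.5,0.84,0,0,0,-0.273,-1],[0.5,0.84,0,0,0,-0.273,-1],[0.5,0.84,0,0,0,-0.273,-1],[0.5,0.84,0,0,0,-0.273,-1],[0.5,0.84,0,0,0,-0.273,-1],[0.5,0.84,0,0,0,-0.273,-1]], newtons=20)

```text
time_s: 2.65
eef_pos: [0.4239, -0.2187, 0.223]
ee_rot: [1.0, 0.028, 0.0, 0.001]
contact_force: [0.1, 0.3, 0.5]
opening: 0.0871
gripper_force: 0.0
```

Emit:
send_rows(plan=[[0.5,0.84,0,0,0,-0.273,-1],[0.5,0.84,0,0,0,-0.273,-1],[0.5,0.84,0,0,0,-0.273,-1],[0,0,0,0,0,0,-1],[0,0,0,0,0,0,-1],[0,0,0,0,0,0,-1]])

```text
time_s: 3.15
eef_pos: [0.483, -0.1202, 0.2225]
ee_rot: [1.0, 0.0, -0.0, 0.0]
contact_force: [0.2, 0.1, 0.1]
opening: 0.0871
gripper_force: 0.0
```

```bash
python3 - <<'E'
from h import *
c=viewer.camera("wrist");save(c,"w1.png")
G={"pad_large":(.43,-.123),"toroid":(.445,-.257),"pad_small":(.428,.122)}
for n,g in G.items(): print(n,locate(c,n,g,tol=.05))
for n in["base_long","pad_large"]:
    for d in viewer.place_of(c,n)[:2]: 
        uv=np.array(d["point"])*[560,420];print(n,d["conf"],uv,at(c,uv,0).round(4))
print(proj(c,[[.59,-.067,.006],[.59,-.067,.064]]))
E
```

```text
pad_large (array([ 0.4318, -0.1211]), 0.77, 0.96)
toroid (array([ 0.4459, -0.2549]), 0.62, 0.95)
pad_small (array([0.4271, 0.1238]), 0.92, 0.88)
base_long 0.88 [231.728  88.494] [ 0.5893 -0.0654  0.    ]
pad_large 0.98 [435.008 111.216] [ 0.5656 -0.307   0.    ]
pad_large 0.72 [333.984 113.106] [ 0.5616 -0.1852  0.    ]
[[232.36839486  87.36567989]
 [223.79127339  81.77061823]]
```

View pics/w1.png

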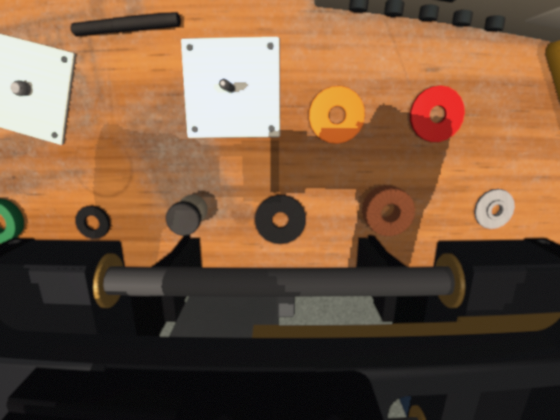

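The wrist view shows the large pad at (280,218), toroid (390,210), clamp plate (495,209), small pad (93,221), and the long stud with its foot at (231,88) and tip near (222,83). I'll refine the base centre from its white plate.

```bash
python3 - <<'E'
from h import *
for n in["wrist","top"]:
    c=viewer.camera(n);p=c["pixels"].astype(int)
    w=((p.min(2)>150)).astype(np.uint8)
    w=cv2.morphologyEx(w,cv2.MORPH_CLOSE,np.ones((9,9)))
    k,l,s,ce=cv2.connectedComponentsWithStats(w)
    g=proj(c,[[.59,-.067,.006]])[0].round().astype(int)
    i=l[g[1],g[0]];ys,xs=np.nonzero(l==i)
    hu=cv2.convexHull(np.stack([xs,ys],1).astype(np.float32))
    (u,r)=(cen(hu),cv2.minAreaRect(hu))
    q=cv2.boxPoints(r);Q=cv2.approxPolyDP(hu,8,True)[:,0]
    W=np.array([at(c,v,.006)[:2] for v in Q]);print(n,s[i],W.round(4),"diag/mean",W.mean(0).round(4),at(c,u,.006).round(4))
    print("clamp",locate(c,"clamp_plate",(.447,-.402),tol=.05))
E
```

```text
wrist [ 180   37   99  101 9505] [[ 0.5431 -0.1197]
 [ 0.5345 -0.0116]
 [ 0.6428 -0.0117]
 [ 0.6435 -0.1188]] diag/mean [ 0.591  -0.0655] [ 0.5913 -0.0653  0.006 ]
clamp (array([ 0.4448, -0.4011]), 0.91, 0.9)
top [ 273  188   39   38 1354] [[ 0.5507 -0.1124]
 [ 0.5354 -0.0115]
 [ 0.6429 -0.0105]
 [ 0.6438 -0.1179]] diag/mean [ 0.5932 -0.063 ] [ 0.592  -0.0637  0.006 ]
clamp (array([ 0.4469, -0.4012]), 0.59, 0.77)
```

Emit:
send_rows(plan=[[-0.43,-0.02,0,0,0,0,-1],[-0.43,0,-0.8,0,0,0,-1],[-0.43,0,-0.9,0,0,0,-1],[0,0,-0.9,0,0,0,-1],[0,0,-0.9,0,0,0,-1],[0,0,-0.9,0,0,0,-1],[0,0,-0.6,0,0,0,-1],[0,0,0,0,0,0,-1],[0,0,0,0,0,0,-1]])

```text
time_s: 4.4
eef_pos: [0.4308, -0.12, 0.0221]
ee_rot: [1.0, 0.0, -0.001, -0.001]
contact_force: [1.4, 0.0, 0.6]
opening: 0.087
gripper_force: 0.0
```

Emit:
send_rows(plan=[[0.02,-0.02,-0.3,0,0,0,-1],[0,0,-0.16,0,0,0,-1],[0,0,0,0,0,0,-1],[0,0,0,0,0,0,0.2],[0,0,0,0,0,0,1],[0,0,0,0,0,0,1],[0,0,0,0,0,0,1],[0,0,0,0,0,0,1],[0,0,0,0,0,0,1],[0,0,0,0,0,0,1],[0,0,0,0,0,0,1]], newtons=15)

```text
time_s: 5.32
eef_pos: [0.4329, -0.1215, 0.0047]
ee_rot: [1.0, -0.0, 0.0, 0.0]
contact_force: [0.1, 1.2, 5.5]
opening: 0.0652
gripper_force: 15.0
```

Emit:
send_rows(plan=[[0,0,0.3,0,0,0,1],[0,0,0.9,0,0,0,1],[0,0,0.9,0,0,0,1],[0.5,0.2,0.7,0,0,0,1],[0.8,0.3,0,0,0,0,1],[0.8,0.3,0,0,0,0,1],[0.8,0.3,0,0,0,0,1],[0.7,0.2,0,0,0,0,1],[0.3,0.1,0,0,0,0,1],[0,0,0,0,0,0,1],[0,0,0,0,0,0,1],[0,0,0,0,0,0,1]])

```text
time_s: 6.32
eef_pos: [0.5871, -0.0657, 0.1154]
ee_rot: [1.0, -0.0, -0.001, 0.0]
contact_force: [-0.1, -0.1, 0.2]
opening: 0.0651
gripper_force: 15.0
```

```bash
python3 - <<'E'
from h import *
o=env.get_obs();print(o["eef_pos"],o["opening"],o["contact_force"])
c=viewer.camera("wrist");save(c,"w2.png")
print(proj(c,[[.589,-.0652,.064],[.589,-.0652,.006],o["eef_pos"]]))
E
```

```text
[ 0.58714742 -0.06570366  0.11544054] 0.06511489002084188 [-0.06847559 -0.13384676  0.21621511]
[[278.13851157 220.50315593]
 [278.32936793 199.92691767]
 [278.77213824 252.70504782]]
```

View pics/w2.png

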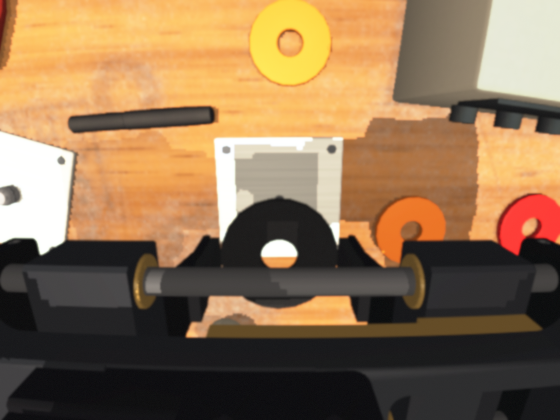

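The pad is held centred on the tool: ring centre (279,253), with the TCP projecting to (279,253). The plate's edges at columns 216 and 342 are centred on the same line, so I'm descending.

Emit:
send_rows(plan=[[0.05,0.01,-0.5,0,0,0,1],[0,0,-0.5,0,0,0,1],[0,0,-0.5,0,0,0,1],[0,0,-0.4,0,0,0,1],[0,0,-0.3,0,0,0,1],[0,0,-0.2,0,0,0,1],[0,0,-0.15,0,0,0,1],[0,0,0,0,0,0,1],[0,0,0,0,0,0,1]])

```text
time_s: 7.12
eef_pos: [0.5907, -0.065, 0.0147]
ee_rot: [1.0, -0.0, 0.0, 0.0]
contact_force: [1.6, -0.2, 0.9]
opening: 0.0652
gripper_force: 15.0
```

Emit:
send_rows(plan=[[-0.03,0,-0.09,0,0,0,1],[0,0,0,0,0,0,1],[0,0,0,0,0,0,0.3],[0,0,0,0,0,0,-1],[0,0,0,0,0,0,-1],[0,0,0,0,0,0,-1],[0,0,0.5,0,0,0,-1],[0,0,0.9,0,0,0,-1],[0,0,0.9,0,0,0,-1],[0,0,0.9,0,0,0,-1]])

```text
time_s: 7.95
eef_pos: [0.5888, -0.0646, 0.1399]
ee_rot: [1.0, 0.0, -0.0, -0.0]
contact_force: [0.9, -0.8, 0.2]
opening: 0.0866
gripper_force: 0.0
```

Emit:
send_rows(plan=[[-0.4,-0.4,0.5,0,0,0,-1],[-0.6,-0.7,0,0,0,0,-1],[-0.6,-0.8,0,0,0,0,-1],[-0.6,-0.8,0,0,0,0,-1],[-0.6,-0.8,0,0,0,0,-1],[-0.5,-0.8,0,0,0,0,-1],[-0.3,-0.42,0,0,0,0,-1],[0,0,0,0,0,0,-1],[0,0,0,0,0,0,-1],[0,0,0,0,0,0,-1]])

```text
time_s: 8.78
eef_pos: [0.4459, -0.2527, 0.1588]
ee_rot: [1.0, 0.0, 0.0, -0.0]
contact_force: [0.1, 1.0, 1.1]
opening: 0.0872
gripper_force: 0.0
```

```bash
python3 - <<'E'
from h import *
o=env.get_obs();print(o["eef_pos"],o["opening"])
c=viewer.camera("wrist");save(c,"w3.png")
print(locate(c,"toroid",(.4459,-.2549)),locate(c,"pad_large",(.589,-.0652),.006))
c=viewer.camera("side")
print(locate(c,"pad_large",(.589,-.0652),.006))
E
```

```text
[ 0.44591204 -0.25267599  0.158782  ] 0.08720578887086715
(array([ 0.4462, -0.2548]), 0.78, 0.98) (array([ 0.588 , -0.0643]), 0.72, 0.96)
(array([ 0.5871, -0.0671]), 0.72, 0.87)
```

View pics/w3.png

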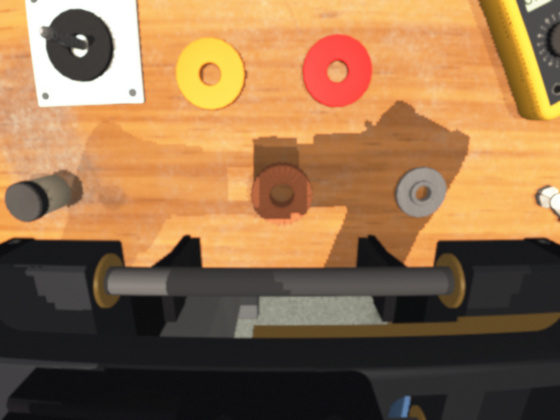

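The large pad is threaded and lies flat round the stud at (80,45). The toroid is at (281,192), directly ahead.

Emit:
send_rows(plan=[[0,-0.055,-0.6,0,0,0,-1],[0,0,-0.8,0,0,0,-1],[0,0,-0.8,0,0,0,-1],[0,0,-0.7,0,0,0,-1],[0,0,-0.5,0,0,0,-1],[0,0,-0.35,0,0,0,-1],[0,0,0,0,0,0,-1],[0,0,0,0,0,0,-1]])

```text
time_s: 9.7
eef_pos: [0.4452, -0.255, 0.0081]
ee_rot: [1.0, 0.0, -0.001, -0.001]
contact_force: [-0.5, -0.2, -0.1]
opening: 0.0865
gripper_force: 0.0
```

Emit:
send_rows(plan=[[0,0,0,0,0,0,0.2],[0,0,0,0,0,0,1],[0,0,0,0,0,0,1],[0,0,0,0,0,0,1],[0,0,0,0,0,0,1],[0,0,0,0,0,0,1],[0,0,0,0,0,0,1],[0,0,0,0,0,0,1]], newtons=35)

```text
time_s: 10.37
eef_pos: [0.4456, -0.2557, 0.0092]
ee_rot: [1.0, -0.0, 0.0, 0.0]
contact_force: [-1.9, 2.3, 5.9]
opening: 0.0596
gripper_force: 35.0
```

Emit:
send_rows(plan=[[0,0,0.3,0,0,0,1],[0,0,0.8,0,0,0,1],[0,0,0.8,0,0,0,1],[0.2,0.3,0.8,0,0,0,1],[0.5,0.7,0.1,0,0,0,1],[0.6,0.8,0,0,0,0,1],[0.6,0.8,0,0,0,0,1],[0.6,0.8,0,0,0,0,1],[0.6,0.8,0,0,0,0,1],[0.37,0.4,0,0,0,0,1],[0.12,0.15,0,0,0,0,1],[0,0,0,0,0,0,1]])

```text
time_s: 11.37
eef_pos: [0.5891, -0.0629, 0.1201]
ee_rot: [1.0, 0.002, -0.0, -0.001]
contact_force: [-0.8, -0.1, -4.7]
opening: 0.0597
gripper_force: 35.0
```

Emit:
send_rows(plan=[[0,0,0,0,0,0,1],[0,0,0,0,0,0,1],[0,0,0,0,0,0,1]])

```text
time_s: 11.62
eef_pos: [0.5877, -0.0684, 0.1203]
ee_rot: [1.0, -0.002, -0.001, 0.001]
contact_force: [0.3, -0.3, -5.6]
opening: 0.0595
gripper_force: 35.0
```

```bash
python3 - <<'E'
from h import *
o=env.get_obs();print(o["eef_pos"],o["opening"],o["contact_force"])
c=viewer.camera("wrist");save(c,"w4.png")
e=o["eef_pos"];print(locate(c,"toroid",e[:2],e[2]-.0092),proj(c,[[.589,-.0652,.064],[.589,-.0652,.014],[e[0],e[1],e[2]+.0148]]))
E
```

```text
[ 0.58770265 -0.06837355  0.12026949] 0.059495083144863625 [ 0.3022066  -0.31609512 -5.59964129]
(array([ 0.5887, -0.0684]), 0.58, 0.98) [[274.40157967 219.19945269]
 [275.14985149 201.54253994]
 [278.77459523 264.57427966]]
```

View pics/w4.png

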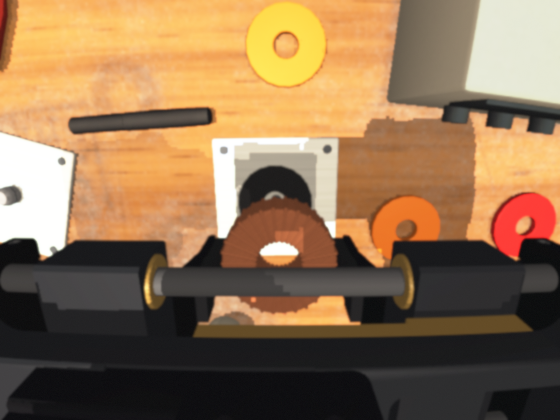

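The toroid is held centred, at (279,255), with the stud and pad beyond it at (275,195). The arm still swings a little, so I'll let it settle.

Emit:
send_rows(plan=[[0,0,0,0,0,0,1],[0,0,0,0,0,0,1],[0,0,0,0,0,0,1],[0,0,0,0,0,0,1],[0,0,0,0,0,0,1],[0,0,0,0,0,0,1]])

```text
time_s: 12.22
eef_pos: [0.5888, -0.0658, 0.1206]
ee_rot: [1.0, 0.0, -0.0, 0.0]
contact_force: [0.6, -0.3, -4.8]
opening: 0.0595
gripper_force: 35.0
```

Emit:
send_rows(plan=[[-0.01,0.01,-0.35,0,0,0,1],[0,0,-0.5,0,0,0,1],[0,0,-0.5,0,0,0,1],[0,0,-0.4,0,0,0,1],[0,0,-0.3,0,0,0,1],[0,0,-0.2,0,0,0,1],[0,0,-0.1,0,0,0,1],[0,0,0,0,0,0,1],[0,0,0,0,0,0,1],[0,0,0,0,0,0,1]])

```text
time_s: 13.05
eef_pos: [0.5894, -0.0655, 0.0277]
ee_rot: [1.0, -0.0, 0.001, 0.0]
contact_force: [0.1, 0.3, -4.1]
opening: 0.0595
gripper_force: 35.0
```

Emit:
send_rows(plan=[[0,0,-0.1,0,0,0,1],[0,0,-0.02,0,0,0,1],[0,0,0,0,0,0,1],[0,0,0,0,0,0,1]])

```text
time_s: 13.38
eef_pos: [0.5897, -0.0655, 0.0232]
ee_rot: [1.0, -0.0, 0.001, 0.0]
contact_force: [-0.8, -0.1, 5.5]
opening: 0.0593
gripper_force: 35.0
```

Emit:
send_rows(plan=[[0,0,0,0,0,0,0.3],[0,0,0,0,0,0,-1],[0,0,0,0,0,0,-1],[0,0,0,0,0,0,-1],[0,0,0.5,0,0,0,-1],[0,0,0.8,0,0,0,-1],[0,0,0.9,0,0,0,-1],[0,0,0.9,0,0,0,-1],[-0.3,0.3,0.3,0,0,0,-1]], newtons=15)

```text
time_s: 14.13
eef_pos: [0.5804, -0.0561, 0.163]
ee_rot: [1.0, -0.002, 0.004, 0.001]
contact_force: [0.9, -1.6, 1.7]
opening: 0.0865
gripper_force: 0.0
```

Emit:
send_rows(plan=[[-0.5,0.6,0,0,0,0,-1],[-0.6,0.7,0,0,0,0,-1],[-0.6,0.7,0,0,0,0,-1],[-0.6,0.7,0,0,0,0,-1],[-0.6,0.7,0,0,0,0,-1],[-0.5,0.6,0,0,0,0,-1],[-0.3,0.3,0,0,0,0,-1],[-0.06,0.12,0,0,0,0,-1],[0,0,0,0,0,0,-1],[0,0,0,0,0,0,-1],[0,0,0,0,0,0,-1],[0,0,0,0,0,0,-1]])

```text
time_s: 15.13
eef_pos: [0.4268, 0.1222, 0.1576]
ee_rot: [1.0, -0.001, -0.0, -0.0]
contact_force: [0.4, -0.7, -0.4]
opening: 0.0869
gripper_force: 0.0
```

```bash
python3 - <<'E'
from h import *
o=env.get_obs();print(o["eef_pos"],o["opening"])
c=viewer.camera("wrist");save(c,"w5.png")
print(locate(c,"pad_small",(.4271,.1238)),locate(c,"toroid",(.589,-.0652),.014))
E
```

```text
[0.42682384 0.12221505 0.15764576] 0.08685481483153577
(array([0.4278, 0.1234]), 0.73, 0.9) (array([ 0.5826, -0.0646]), 0.62, 0.73)
```

View pics/w5.png

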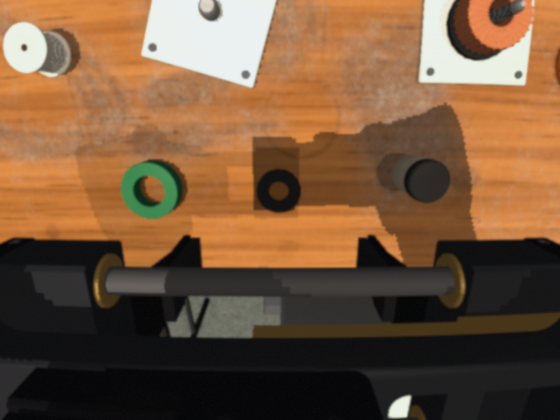

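The toroid is threaded at (490,15). The small pad is at (279,190), directly ahead.

Emit:
send_rows(plan=[[0.02,0.03,-0.6,0,0,0,-1],[0,0,-0.8,0,0,0,-1],[0,0,-0.8,0,0,0,-1],[0,0,-0.7,0,0,0,-1],[0,0,-0.5,0,0,0,-1],[0,0,-0.3,0,0,0,-1],[0,0,0,0,0,0,-1],[0,0,0,0,0,0,-1],[0,0,0,0,0,0,-1]])

```text
time_s: 16.03
eef_pos: [0.4277, 0.1247, 0.0106]
ee_rot: [1.0, -0.0, 0.001, -0.0]
contact_force: [-0.0, 0.6, 0.2]
opening: 0.0867
gripper_force: 0.0
```

Emit:
send_rows(plan=[[0,-0.02,-0.15,0,0,0,-1],[0,0,0,0,0,0,-1],[0,0,0,0,0,0,0.5],[0,0,0,0,0,0,1],[0,0,0,0,0,0,1],[0,0,0,0,0,0,1],[0,0,0,0,0,0,1],[0,0,0,0,0,0,1],[0,0,0,0,0,0,1],[0,0,0,0,0,0,1]], newtons=12)

```text
time_s: 16.87
eef_pos: [0.4268, 0.1237, 0.0038]
ee_rot: [1.0, -0.0, -0.0, 0.0]
contact_force: [-0.1, 0.1, 0.6]
opening: 0.0446
gripper_force: 12.0
```

Emit:
send_rows(plan=[[0,0,0.4,0,0,0,1],[0,0,0.9,0,0,0,1],[0,0,0.9,0,0,0,1],[0.2,-0.2,0.8,0,0,0,1],[0.5,-0.6,0.2,0,0,0,1],[0.6,-0.7,0,0,0,0,1],[0.6,-0.7,0,0,0,0,1],[0.6,-0.7,0,0,0,0,1],[0.6,-0.7,0,0,0,0,1],[0.5,-0.6,0,0,0,0,1],[0.3,-0.4,0,0,0,0,1],[0.14,-0.12,0,0,0,0,1]])

```text
time_s: 17.87
eef_pos: [0.5895, -0.0694, 0.1309]
ee_rot: [1.0, -0.003, -0.0, 0.0]
contact_force: [-0.2, -1.4, -0.8]
opening: 0.0445
gripper_force: 12.0
```

Emit:
send_rows(plan=[[0,0,0,0,0,0,1],[0,0,0,0,0,0,1],[0,0,0,0,0,0,1],[0,0,0,0,0,0,1],[0,0,0,0,0,0,1],[0,0,0,0,0,0,1]])

```text
time_s: 18.37
eef_pos: [0.5881, -0.0642, 0.1321]
ee_rot: [1.0, 0.001, 0.0, 0.0]
contact_force: [0.4, -0.3, -0.8]
opening: 0.0445
gripper_force: 12.0
```

```bash
python3 - <<'E'
from h import *
o=env.get_obs();e=o["eef_pos"];print(e,o["opening"])
c=viewer.camera("wrist");save(c,"w6.png")
print(locate(c,"pad_small",e[:2],e[2]-.0038),locate(c,"toroid",(.589,-.0652),.014),proj(c,[[e[0],e[1],e[2]+.004],[.589,-.0652,.064]]))
E
```

```text
[ 0.58814132 -0.06423475  0.13212222] 0.04453717784706604
(array([ 0.5941, -0.0641]), 0.91, 0.69) (array([ 0.5954, -0.0656]), 0.89, 0.82) [[278.80128363 255.69906195]
 [280.13056456 215.03820989]]
```

View pics/w6.png

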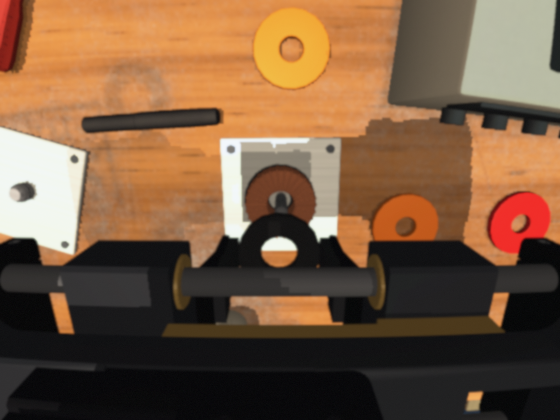

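The small pad is held at about (279,250), with the toroid and stud beyond it at (280,200). I'll measure the pad's forward offset from its far edge.

```bash
python3 - <<'E'
from h import *
o=env.get_obs();e=o["eef_pos"]
c=viewer.camera("wrist")
for dx in(-.002,0,.002,.004):
    h=ringhull(c,e[0]+dx,e[1],.023,.008,e[2]-.0038)[:,0];i=ringhull(c,e[0]+dx,e[1],.010,0,e[2]+.0042)[:,0];print(dx,h.min(0),h.max(0),"hole",i.min(0),i.max(0))
p=c["pixels"].astype(int);print(p[204:272:2,279].sum(1))
h=ringhull(c,.589,-.0652,.03,.024,.014)[:,0];print("toroid pred",h.min(0),h.max(0)); 
print("r",p[160:176,279].tolist())
E
```

```text
-0.002 [236.89848 214.80002] [320.75827 296.03638] hole [260.5831  242.23267] [297.0664  275.58456]
0 [236.76163 211.3281 ] [320.9008  292.94943] hole [260.525   238.76857] [297.1301 272.3519]
0.002 [236.62451 207.83449] [321.04358 289.8403 ] hole [260.46683 235.28093] [297.1939  269.09644]
0.004 [236.48718 204.31921] [321.1866  286.70892] hole [260.40854 231.76968] [297.25787 265.8181 ]
[120 140 177 195 144  49  54  61  54  60  62  61  62  64  59  68 295 674
 726 727 728 727 725 624 404 397 402 391 392 398 414 308 122 124]
toroid pred [243.79977 166.57404] [314.80606 239.31813]
r [[138, 130, 116], [138, 131, 116], [137, 130, 115], [127, 120, 106], [99, 93, 83], [65, 57, 50], [56, 37, 28], [68, 39, 26], [75, 43, 27], [81, 45, 29], [92, 51, 32], [105, 59, 36], [116, 64, 41], [120, 67, 42], [120, 67, 42], [119, 67, 41]]
```

Emit:
send_rows(plan=[[0,0,-0.4,0,0,0,1],[0,0,-0.5,0,0,0,1],[0,0,-0.5,0,0,0,1],[0,0,-0.4,0,0,0,1],[0,0,-0.2,0,0,0,1],[0,0,-0.12,0,0,0,1],[0,0,-0.08,0,0,0,1],[0,0,0,0,0,0,1],[0,0,0,0,0,0,1],[0,0,0,0,0,0,1]])

```text
time_s: 19.4
eef_pos: [0.5892, -0.0651, 0.0448]
ee_rot: [1.0, -0.0, 0.001, 0.0]
contact_force: [0.4, 0.4, -0.4]
opening: 0.0442
gripper_force: 12.0
```

Emit:
send_rows(plan=[[0,0,-0.06,0,0,0,1],[0,0,0,0,0,0,1],[0,0,0,0,0,0,0.3],[0,0,0,0,0,0,-1],[0,0,0,0,0,0,-1],[0,0,0,0,0,0,-1],[0,0,0.4,0,0,0,-1],[0,0,0.8,0,0,0,-1],[0,0,0.9,0,0,0,-1],[-0.1,-0.2,0.7,0,0,0,-1]])

```text
time_s: 20.23
eef_pos: [0.5852, -0.0707, 0.1557]
ee_rot: [1.0, 0.001, 0.001, -0.001]
contact_force: [1.4, -0.1, 0.8]
opening: 0.0821
gripper_force: 0.0
```

Emit:
send_rows(plan=[[-0.3,-0.7,0,0,0,0,-1],[-0.4,-0.9,0,0,0,0,-1],[-0.4,-0.9,0,0,0,0,-1],[-0.4,-0.9,0,0,0,0,-1],[-0.4,-0.9,0,0,0,0,-1],[-0.4,-0.9,0,0,0,0,-1],[-0.4,-0.9,0,0,0,0,-1],[-0.4,-0.9,0,0,0,0,-1],[-0.3,-0.8,0,0,0,0,-1],[-0.09,-0.3,0,0,0,0,-1],[0,-0.1,0,0,0,0,-1],[0,0,0,0,0,0,-1]])

```text
time_s: 21.23
eef_pos: [0.4448, -0.4012, 0.1531]
ee_rot: [1.0, -0.001, 0.0, -0.0]
contact_force: [0.5, 1.0, 0.5]
opening: 0.0869
gripper_force: 0.0
```

Emit:
send_rows(plan=[[0,0,0,0,0,0,-1],[0,0,0,0,0,0,-1],[0,0,0,0,0,0,-1],[0,0,0,0,0,0,-1],[0,0,0,0,0,0,-1]])

```text
time_s: 21.65
eef_pos: [0.4454, -0.4002, 0.1535]
ee_rot: [1.0, 0.001, 0.0, 0.0]
contact_force: [-0.1, 0.3, -0.3]
opening: 0.0866
gripper_force: 0.0
```

```bash
python3 - <<'E'
from h import *
o=env.get_obs();e=o["eef_pos"];print(e,o["opening"])
c=viewer.camera("wrist");save(c,"w7.png")
print(locate(c,"clamp_plate",(.4455,-.4011)))
s=viewer.camera("side");print(locate(s,"pad_small",(.589,-.0652),.038),locate(s,"toroid",(.589,-.0652),.014))
a=cv2.resize(s["pixels"][185:245,255:335,::-1],(400,300),interpolation=2)
b=cv2.resize(c["pixels"][...,::-1],(400,300))
cv2.imwrite("pics/m7.png",np.hstack([b,a]))
E
```

```text
[ 0.44540486 -0.40015133  0.15352062] 0.0866075607147921
(array([ 0.4454, -0.4004]), 0.59, 0.92)
(array([ 0.5887, -0.0692]), 0.39, 0.51) (array([ 0.5848, -0.0598]), 0.61, 0.63)
```

View pics/m7.png

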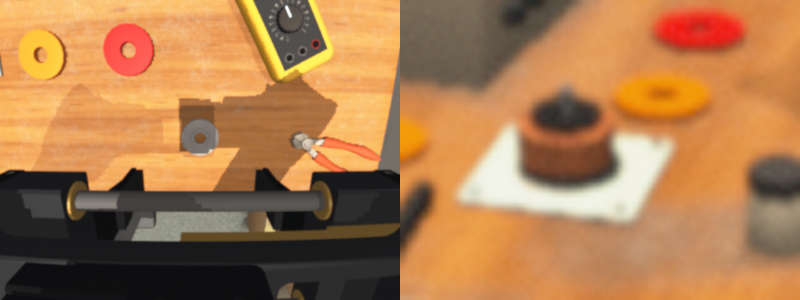

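The stack so far is right, with the small pad lying flat on the toroid (right panel). The clamp plate is straight ahead at (200,138), and the pliers are clear of the fingers.

Emit:
send_rows(plan=[[0,0,-0.6,0,0,0,-1],[0,0,-0.8,0,0,0,-1],[0,0,-0.8,0,0,0,-1],[0,0,-0.7,0,0,0,-1],[0,0,-0.4,0,0,0,-1],[0,0,-0.3,0,0,0,-1],[0,0,0,0,0,0,-1],[0,0,0,0,0,0,-1],[0,0,0,0,0,0,-1]])

```text
time_s: 22.65
eef_pos: [0.4459, -0.4019, 0.0109]
ee_rot: [1.0, -0.0, 0.001, 0.001]
contact_force: [-0.0, -0.1, 0.1]
opening: 0.087
gripper_force: 0.0
```

Emit:
send_rows(plan=[[0,0.02,-0.17,0,0,0,-1],[0,0,0,0,0,0,-1],[0,0,0,0,0,0,-1],[0,0,0,0,0,0,0.4],[0,0,0,0,0,0,1],[0,0,0,0,0,0,1],[0,0,0,0,0,0,1],[0,0,0,0,0,0,1],[0,0,0,0,0,0,1],[0,0,0,0,0,0,1],[0,0,0,0,0,0,1]], newtons=25)

```text
time_s: 23.57
eef_pos: [0.4449, -0.4003, 0.0026]
ee_rot: [1.0, -0.0, 0.0, 0.0]
contact_force: [-0.1, -0.6, 0.2]
opening: 0.0518
gripper_force: 25.0
```

Emit:
send_rows(plan=[[0,0,0.4,0,0,0,1],[0,0,0.9,0,0,0,1],[0,0,0.9,0,0,0,1],[0,0,0.8,0,0,0,1],[0.1,0.3,0.3,0,0,0,1],[0.3,0.7,0,0,0,0,1],[0.4,0.9,0,0,0,0,1],[0.4,0.9,0,0,0,0,1],[0.4,0.9,0,0,0,0,1],[0.4,0.9,0,0,0,0,1],[0.4,0.9,0,0,0,0,1],[0.4,0.9,0,0,0,0,1]])

```text
time_s: 24.57
eef_pos: [0.5566, -0.1416, 0.1338]
ee_rot: [1.0, 0.0, -0.001, -0.0]
contact_force: [0.2, -0.3, -1.6]
opening: 0.0515
gripper_force: 25.0
```

Emit:
send_rows(plan=[[0.4,0.9,0,0,0,0,1],[0.3,0.7,0,0,0,0,1],[0.1,0.3,0,0,0,0,1],[0,0.08,0,0,0,0,1],[0,0,0,0,0,0,1],[0,0,0,0,0,0,1],[0,0,0,0,0,0,1],[0,0,0,0,0,0,1],[0,0,0,0,0,0,1],[0,0,0,0,0,0,1],[0,0,0,0,0,0,1],[0,0,0,0,0,0,1]])

```text
time_s: 25.57
eef_pos: [0.5888, -0.0653, 0.1346]
ee_rot: [1.0, -0.0, -0.0, 0.0]
contact_force: [0.2, 0.2, -1.6]
opening: 0.052
gripper_force: 25.0
```

```bash
python3 - <<'E'
from h import *
o=env.get_obs();e=o["eef_pos"];print(e,o["opening"],o["contact_force"])
c=viewer.camera("wrist");save(c,"w8.png")
for dx in(-.004,-.002,0,.002,.004):
    h=ringhull(c,e[0]+dx,e[1],.027,.006,e[2]-.0026)[:,0];i=ringhull(c,e[0]+dx,e[1],.008,0,e[2]+.0074)[:,0];print(dx,h.min(0),h.max(0),"hole",i.min(0),i.max(0))
p=c["pixels"].astype(int);print(p[200:274:2,279].sum(1))
cv2.imwrite("pics/m8.png",cv2.resize(c["pixels"][140:310,180:380,::-1],(700,595),interpolation=2))
E
```

```text
[ 0.58877963 -0.06534137  0.13463936] 0.05198934894795596 [ 0.24422398  0.15654948 -1.58685554]
-0.004 [229.93925 212.00047] [327.58496 304.4084 ] hole [263.94077 251.53711] [293.54935 278.42557]
-0.002 [229.77701 208.48586] [327.74658 301.39746] hole [263.88977 248.06674] [293.59955 275.1469 ]
0 [229.61446 204.94923] [327.9085  298.36487] hole [263.83865 244.572  ] [293.6498  271.84457]
0.002 [229.45161 201.39058] [328.07074 295.31052] hole [263.78745 241.05286] [293.7002 268.5185]
0.004 [229.28848 197.80988] [328.23322 292.23428] hole [263.73615 237.50923] [293.75067 265.16858]
[115 120 128 164 229 282 278 273 273 273 280 336 372 374 371 366 306 229
 332 379 357 367 657 729 718 539 391 412 403 398 398 410 392 222 124 127
 146]
```

View pics/m8.png

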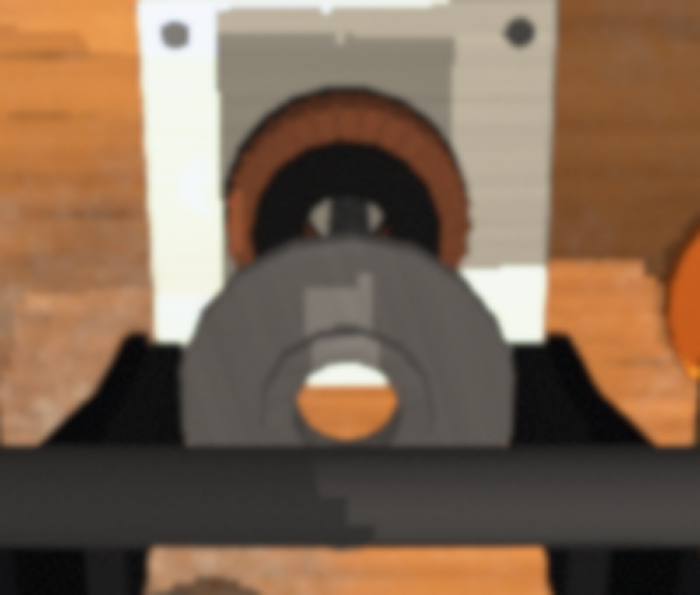

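The clamp plate is held flat with its collar up. Its hole centre is at about (279,255) in the full picture, in line with the stud at column 279.

Emit:
send_rows(plan=[[0,0,-0.4,0,0,0,1],[0,0,-0.5,0,0,0,1],[0,0,-0.4,0,0,0,1],[0,0,-0.2,0,0,0,1],[0,0,-0.15,0,0,0,1],[0,0,-0.15,0,0,0,1],[0,0,-0.1,0,0,0,1],[0,0,0,0,0,0,1],[0,0,0,0,0,0,1],[0,0,0,0,0,0,1]])

```text
time_s: 26.45
eef_pos: [0.5894, -0.0651, 0.0593]
ee_rot: [1.0, -0.0, 0.001, 0.0]
contact_force: [0.5, 0.6, -0.6]
opening: 0.0518
gripper_force: 25.0
```

Emit:
send_rows(plan=[[0,0,-0.1,0,0,0,1],[0,0,-0.08,0,0,0,1],[0,0,-0.04,0,0,0,1],[0,0,0,0,0,0,1],[0,0,0,0,0,0,1],[0,0,0,0,0,0,1]])

```text
time_s: 26.95
eef_pos: [0.5889, -0.0651, 0.0498]
ee_rot: [1.0, -0.0, 0.0, 0.0]
contact_force: [0.5, -0.3, -1.8]
opening: 0.052
gripper_force: 25.0
```

Emit:
send_rows(plan=[[0,0,-0.04,0,0,0,1],[0,0,0,0,0,0,1],[0,0,0,0,0,0,1],[0,0,0,0,0,0,0.3],[0,0,0,0,0,0,-1],[0,0,0,0,0,0,-1],[0,0,0,0,0,0,-1],[0,0,0.3,0,0,0,-1],[0,0,0.7,0,0,0,-1],[0,0,0.9,0,0,0,-1],[0,0,0.9,0,0,0,-1]])

```text
time_s: 27.87
eef_pos: [0.5881, -0.0647, 0.1616]
ee_rot: [1.0, 0.0, -0.001, -0.0]
contact_force: [0.2, 0.3, -0.5]
opening: 0.0852
gripper_force: 0.0
```

Emit:
send_rows(plan=[[-0.7,0,0,0,0,0,-1],[-0.9,0,0,0,0,0,-1],[-0.8,0,0,0,0,0,-1],[-0.3,0,0,0,0,0,-1],[0,0,0,0,0,0,-1],[0,0,0,0,0,0,-1],[0,0,0,0,0,0,-1],[0,0,0,0,0,0,-1]])

```text
time_s: 28.53
eef_pos: [0.482, -0.0648, 0.1606]
ee_rot: [1.0, 0.0, 0.001, -0.0]
contact_force: [-0.2, 0.2, 0.5]
opening: 0.0868
gripper_force: 0.0
```

```bash
python3 - <<'E'
from h import *
o=env.get_obs();e=o["eef_pos"];print(e,o["opening"],o["contact_force"])
c=viewer.camera("wrist");s=viewer.camera("side")
g=proj(c,[[.589,-.0652,.05]])[0].astype(int);print(g)
y0,x0=max(g[1]-70,0),max(g[0]-90,0)
b=cv2.resize(c["pixels"][y0:y0+135,x0:x0+180,::-1],(400,300),interpolation=2)
a=cv2.resize(s["pixels"][185:245,255:335,::-1],(400,300),interpolation=2)
cv2.imwrite("pics/m9.png",np.hstack([b,a]))
print(locate(c,"clamp_plate",(.589,-.0652),.046),locate(c,"toroid",(.589,-.0652),.014))
for n,z in(("clamp_plate",.046),("toroid",.014)):
    r,h=D[n]; print(n,ringhull(c,.589,-.0652,r,h,z)[:,0].min(0),ringhull(c,.589,-.0652,r,h,z)[:,0].max(0))
E
```

```text
[ 0.48198422 -0.06481396  0.16057687] 0.08679205792386177 [-0.16803112  0.18954987  0.48869614]
[279  75]
(array([ 0.5892, -0.0648]), 0.86, 0.97) (array([ 0.5823, -0.0694]), 0.82, 0.68)
clamp_plate [246.33392   39.325615] [312.9863   109.385666]
toroid [244.48544   39.545437] [314.80978 113.59722]
```

View pics/m9.png

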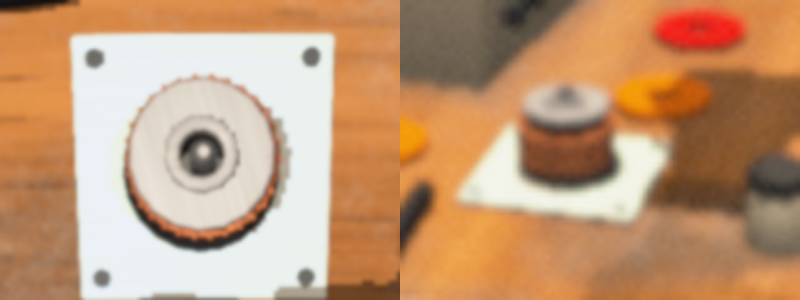

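The clamp plate is seated flat with its collar up and the stud coming through its hole at (203,152). The side view shows the stack level, and the gripper is clear, so I'm handing in.

```bash
python3 -c "
from h import *
print(env.finish_job())"
```

```text
the job is handed in; nothing more can be done
None
```

The job is handed in at about 29 s: large pad, toroid, small pad and clamp plate (collar up) are on the long stud in that order; the last pictures show the stack lying flat with the gripper clear, and nothing else was touched.

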